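# Find which digestion vessel each lid fits, and close it

## Robot

A 6-joint arm with a two-finger parallel gripper is mounted at the origin on a cart in front of the work surface, level with it; the furniture and walls round the work are solid. World frame = base frame: x ahead of the robot, y to its left, z up, the work surface at z = 0. Lengths are in m, angles in degrees, forces in N, time in s.
With the tool pointing down it reaches from about 0.3 to 0.75 m from the base axis. Payload 8.5 kg.
Tool frame: the origin (TCP) lies between the finger pads; the fingertips stand 22 mm ahead of it and the grasp point (between the pads) lies 3 mm ahead of it (env.nose_length is the distance from the TCP to the fingertips, in m); z points along the fingers, x is the direction in which the jaws open and shut, and the axes are right-handed (so a half turn about z gives the same grasp; the last joint's range is limited). The gripper opens to 85 mm and grips with 20 to 120 N. Pads are 22 mm wide; open, the fingers measure 114 mm over their backs; the gripper's body (76 mm by 85 mm) begins 54 mm behind the grasp point. The pads swing forward as they close: fully open they stand 13 mm farther back than shut.
Start: joints at [-86.648, 21.807, 74.336, -0, 83.858, -12.336], TCP at [0.149, -0.529, 0.214] pointing down, gripper open.
Joint ranges: [-178.18, 178.18], [-50.72, 133.34], [12.68, 142.11], [-81.47, 261.47], [9.98, 163.14], [-165.26, 165.26]. Speed limits (degrees/s): [136.94, 136.94, 180, 180, 180, 180].

## Interface

Orientations are given as a 3x3 rotation matrix whose columns are the frame's x, y, z axes.
In Python, from rig import env gives the robot as it stands.
- The arm moves only by the tool arm_command, never from a script. Its argument "steps" is a list of rows, each an object with "delta_pos": the shift along the world's x, y, z in mm, a list of three; "dr": the turn, a rotation vector about the world's x, y, z in degrees, a list of three. In form: [{"delta_pos": [dx, dy, dz], "dr": [wx, wy, wz]}, ...]. A call has 1 to 20 rows; each row shifts and turns the commanded pose from where the row before left it; what a row does not reach is not made up. A row lasts 1/10 s, in which the tool goes at most 50 mm and 8.59 degrees, less where a joint would pass 70% of its speed; a pose out of reach is approached as far as the arm can. A call with a gripper value outside its range is refused whole. "grip" is the opening, from 0 (shut) to 1 (fully open), set as the call begins (left out, the last holds). The fingers move at their own pace and stop on an object; "squeeze" is the grip in N (left out, the last holds). Time passes only in rows, so rows that do not move let the fingers close. It gives the time, the measured TCP pose, the force and the opening at its end, in the units of the state.
- env.observe(): the state, without advancing time (a new reading comes with each control period).
- env.get_image(name): name is "scene" or "top"; returns the picture (420x560x3 uint8, blue, green, red); there is no depth.
- env.get_calibration(name): a dict with "fx", "fy", "cx", "cy" (pixels), "view" (4x4, takes a point from world to camera coordinates). Camera axes: x right, y up, looking along -z (the intrinsics and any distortion apply to the point x, -y, -z); pixel columns grow to the right and rows downward; lengths in m; the calibration is good to about 2 mm. A picture is of the moment at which its call begins. get_calibration takes no time and is no camera call.
- env.close_job(): hands the job in, once; it reports no verdict.
The state is a dict: "time_s": time; "q": joint angles; "qvel": joint speeds; "joint_efforts": joint torques, N m; "position": TCP position; "tool_rot": TCP orientation; "ft_force": force on the tool from outside, world axes, zero at the start; "wrist_torque": the same for the moment, N m; "grip_width": finger opening in m.
Only numpy, scipy, OpenCV 4.12 (cv2) and the standard library are available. Lean on these libraries where they do the work, as an engineer would, in place of code of your own. Each camera call takes 0.05 s, during which the arm holds its last target. There are 200 camera calls.

## Task

The two lids on the dark steel tray look alike outside, but each one fits only one of the three open digestion vessels in the blue rack; try them and close those two vessels with their lids fully home. A lid that stands proud is on the wrong vessel: do not force it, try the next. The third vessel stays open, and all three stay standing in the rack.

Things in the scene. Friction and masses are not known exactly. Their poses are not given: they have to be found in the camera images.
- lid_a: Round white push-on lid, 62 mm across, ribbed edge, upright on the tray, 70 g. Origin: centre of its underside, z up its axis. From there up: a plug 14 mm long (foot chamfered 2 mm at 45 degrees) that goes inside a neck, the seat at 14 mm, the plate's top at 20 mm, a stem to 48 mm. A skirt hangs 8 mm below the seat and goes round the neck. Which vessel it fits is not told.
- lid_b: The other lid: the same as lid_a in all outside sizes and lengths, but its plug and skirt are made for another neck size. Origin and axes as for lid_a. Which vessel it fits is not told.
- lid_a_stem (a point): The point to grip lid_a: on the axis of its stem, 38 mm above its origin (18 mm above the plate). The stem is round, 21 mm in diameter, flared to 30 mm at its foot, and can be gripped from any side.
- lid_b_stem (a point): The same point on lid_b.
- lid_a_seat (a point): Middle of lid_a's flat seat, 14 mm above its origin, which rests on a vessel's rim when the lid is fully home. On its own vessel it has 0.9 mm play inside and 1.3 mm outside the neck on each side and slides home by its weight. On a larger neck the skirt lands on the rim and the lid stands 8 mm proud; on a smaller one the plug does, 12 to 14 mm proud.
- lid_b_seat (a point): The same point on lid_b, which behaves in the same way.
- vessel_1: White open digestion vessel, 90 mm tall, upright in a well of the rack with 0.7 mm play all round, 300 g. Body 56 mm in diameter, and above a shoulder 70 mm up a plain open neck with a 4 mm wall, 40, 45 or 50 mm in outside diameter, not told which; the three differ. Origin: centre of its underside, z up. A lid fully home has its origin 76 mm above this one.
- vessel_2: Another vessel, the same but for its neck diameter. Origin and axes as for vessel_1.
- vessel_3: The third vessel, the same but for its neck diameter. Origin and axes as for vessel_1.
- rack: Blue plastic block, 84 mm (its x) by 216 mm (its y), 38 mm high, fixed. Origin: centre of its underside. Three wells, floor 10 mm up, at y = -72, 0 and +72 mm in its frame.
- tray: Shallow dark steel tray, 100 mm (its x) by 160 mm (its y), rim 12 mm high, floor 2.5 mm above the worktop, fixed. Origin: centre of its underside. The lids stand on it, about 74 mm apart along its y.
- vessel_1_rim (a point): Centre of the mouth of vessel_1, level with the top of its rim, 90 mm above its origin.
- vessel_2_rim (a point): Centre of the mouth of vessel_2, level with the top of its rim, 90 mm above its origin.
- vessel_3_rim (a point): Centre of the mouth of vessel_3, level with the top of its rim, 90 mm above its origin.
There are look-alikes about, which are no part of the job. What is shaped like the vessel_2 but purple is not meant.

How it is judged (in metres and radians):
At the end, for the whole second after the job is handed in: Each lid sits fully home on one of the vessels (its origin 74 to 78 mm above that vessel's origin, within 4 mm of its axis, tilted less than 0.04 rad) and is at rest; all three vessels stand upright in their wells (tilted less than 0.06 rad, moved less than 10 mm from the start) (((z of lid_a in the frame of vessel_1 between 0.074 and 0.078 m and horizontal distance between lid_a and vessel_1 below 0.004 m) or (z of lid_a in the frame of vessel_2 between 0.074 and 0.078 m and horizontal distance between lid_a and vessel_2 below 0.004 m) or (z of lid_a in the frame of vessel_3 between 0.074 and 0.078 m and horizontal distance between lid_a and vessel_3 below 0.004 m)) and ((z of lid_b in the frame of vessel_1 between 0.074 and 0.078 m and horizontal distance between lid_b and vessel_1 below 0.004 m) or (z of lid_b in the frame of vessel_2 between 0.074 and 0.078 m and horizontal distance between lid_b and vessel_2 below 0.004 m) or (z of lid_b in the frame of vessel_3 between 0.074 and 0.078 m and horizontal distance between lid_b and vessel_3 below 0.004 m)) and angle between each of lid_a, lid_b's own z axis and vertical below 0.04 rad and linear speed of each of lid_a, lid_b below 0.01 m/s and angle between each of vessel_1, vessel_2, vessel_3's own z axis and vertical below 0.06 rad and distance of each of vessel_1, vessel_2, vessel_3 from where it was at the start of the episode below 0.01 m); the robot touches nothing.
It fails at once if a lid is forced: pressed on a vessel with more than 100 N (contact force between any of lid_a, lid_b and vessel_1 above 100 N or contact force between any of lid_a, lid_b and vessel_2 above 100 N or contact force between any of lid_a, lid_b and vessel_3 above 100 N).
It fails at once if a vessel is tipped by more than 0.2 rad or lifted out of its well (its underside more than 30 mm above the worktop) (angle between any of vessel_1, vessel_2, vessel_3's own z axis and vertical above 0.2 rad or height (world z) of any of vessel_1, vessel_2, vessel_3 above 0.03 m).
It also fails if it takes over 72 s, if anything falls off the work surface, if the arm or the gripper's body presses on something with over 40 N, if the wrist force passes 120 N, or if a joint passes its speed limit or range.

## Working session

There is one attempt and no reset: what is moved stays moved. The work goes in short steps, Python scripts to look and compute and a tool call to move; the robot and the scene stay as the last step left them, time stands still between calls to the robot, and variables do not carry over. Pictures are saved under pics/ and viewed, about 8 in all and at most 12, crops included, and the job is handed in when it is done.

Besides the shell and the picture viewer there is one more tool, called as a command line: name --argument value ..., lists and objects as JSON in quotes. arm_command: Moves the arm, as the interface text tells. Its arguments: {"type":"object","properties":{"steps":{"type":"array"},"grip":{"type":"number"},"squeeze":{"type":"number"}},"required":["steps"]}

```bash
mkdir -p pics; cat > h.py <<'E'
import numpy as np, cv2
from rig import env
def cal(n):
    c=env.get_calibration(n); return c,np.array(c["view"])
def ray(n,u,v):
    c,V=cal(n); d=np.array([(u-c["cx"])/c["fx"],-(v-c["cy"])/c["fy"],-1.])
    R=V[:3,:3]; return -R.T@V[:3,3], R.T@d
def onplane(n,u,v,z):
    o,d=ray(n,u,v); return o+d*(z-o[2])/d[2]
def proj(n,p):
    c,V=cal(n); q=V[:3,:3]@np.array(p)+V[:3,3]; return c["cx"]+c["fx"]*q[0]/-q[2], c["cy"]+c["fy"]*-q[1]/-q[2]
E
python3 - <<'E'
from h import *
for n in("scene","top"):
    cv2.imwrite(f"pics/{n}0.png",env.get_image(n)); c=env.get_calibration(n);print({k:(v if k!='view' else np.round(v,3).tolist()) for k,v in c.items()})
s=env.observe();print(s)
E
```

```text
{'fx': 385.5869176819452, 'fy': 385.5869176819452, 'cx': 281.1137942081205, 'cy': 211.3665901823586, 'view': [[-0.894, -0.448, -0.025, 0.539], [0.178, -0.406, 0.896, -0.206], [-0.411, 0.797, 0.443, -0.756], [0.0, 0.0, 0.0, 1.0]]}
{'fx': 545.2282164640828, 'fy': 545.2282164640828, 'cx': 273.8678418281857, 'cy': 209.11848389787718, 'view': [[0.026, -1.0, -0.0, -0.041], [0.982, 0.025, 0.187, -0.652], [-0.186, -0.005, 0.982, -1.446], [0.0, 0.0, 0.0, 1.0]]}
{'time_s': 0.1, 'q': array([-8.66475044e+01,  2.18361914e+01,  7.43792638e+01,  2.35779297e-04,
        8.38575819e+01, -1.23355873e+01]), 'qvel': array([ 0.06790274, -0.07259758, -0.13539336, -0.04392941, -0.03020657,
        0.03087134]), 'joint_efforts': array([ 3.83349310e-03, -4.49214399e+01, -2.31658441e+01, -1.45693098e-04,
        3.60202466e-03, -7.79918423e-06]), 'position': array([ 0.14870383, -0.52922212,  0.21328908]), 'tool_rot': array([[ 2.70399738e-01, -9.62748138e-01, -7.04604756e-05],
       [-9.62747336e-01, -2.70399606e-01,  1.27279484e-03],
       [-1.24443335e-03, -2.76327757e-04, -9.99999188e-01]]), 'ft_force': array([-0.50126638,  0.47793527, -0.14972571]), 'wrist_torque': array([ 0.02216402, -0.02176948,  0.05683842]), 'grip_width': 0.08512971768649279}
```

View pics/scene0.png

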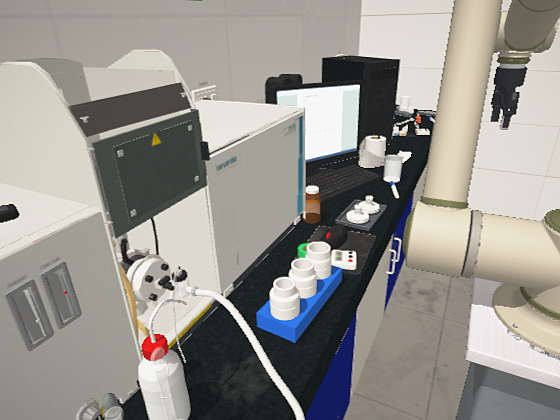

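View pics/top0.png

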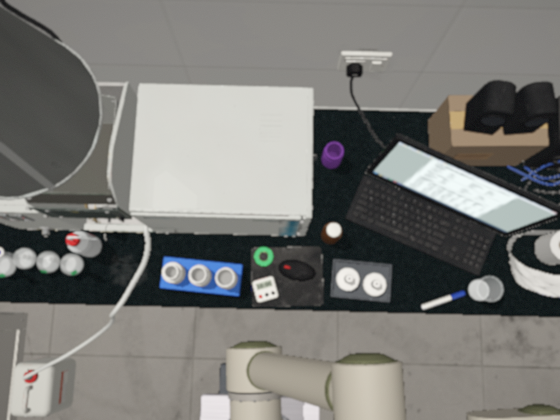

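The lids are at top px (347,279) and (375,284) on the dark tray. The rack is at (160–243, 258–294) with vessels at (173,272), (199,274) and (226,278). Possible mix-ups are the purple vessel (333,155), the brown bottle (332,232), the cup (486,289) and the white bottles at far left (0–80,262). I'm choosing by rack and tray, and a close crop will check that.

```bash
python3 - <<'E'
from h import *
t=cv2.imread("pics/top0.png"); s=cv2.imread("pics/scene0.png")
a=cv2.resize(t[248:308,150:250],None,fx=5,fy=5,interpolation=cv2.INTER_CUBIC)
b=cv2.resize(t[248:308,320:400],None,fx=5,fy=5,interpolation=cv2.INTER_CUBIC)[:,:300]
c=cv2.resize(s[230:345,250:380],None,fx=2.6,fy=2.6,interpolation=cv2.INTER_CUBIC)[:300]
d=cv2.resize(s[180:240,320:400],None,fx=5,fy=5,interpolation=cv2.INTER_CUBIC)
o=np.zeros((600,800,3),np.uint8); o[:300,:500]=a;o[:300,500:]=b;o[300:,:338]=c;o[300:,400:]=d
cv2.imwrite("pics/crop1.png",o)
# initial: rack / tray / lids
hsv=cv2.cvtColor(t,cv2.COLOR_BGR2HSV)
m=cv2.inRange(hsv,(100,120,80),(125,255,255)); m[:, :150]=0;m[:,250:]=0
r=cv2.minAreaRect(cv2.findNonZero(m));print("rack",r,onplane("top",*r[0],.038))
for k in cv2.boxPoints(r): print(onplane("top",*k,.038).round(4))
w=(t.min(2)>150).astype(np.uint8)*255
for n,img,box in(("top",t,(250,300,155,245)),("top",t,(262,298,332,390)),("scene",s,(235,320,265,335)),("scene",s,(190,228,335,385))):
    g=np.zeros(img.shape[:2],np.uint8);y0,y1,x0,x1=box;g[y0:y1,x0:x1]=(img.min(2)>120)[y0:y1,x0:x1]*255
    N,l,st,ce=cv2.connectedComponentsWithStats(g)
    for i in range(1,N):
        if st[i,4]>20: print(n,st[i],ce[i].round(2),onplane(n,*ce[i],.1 if box[3] in(245,335) else .0225).round(4))
E
```

```text
Traceback (most recent call last):
ValueError: could not broadcast input array from shape (299,338,3) into shape (300,338,3)
```

```bash
python3 - <<'E'
from h import *
t=cv2.imread("pics/top0.png"); s=cv2.imread("pics/scene0.png")
R=lambda im,w,h: cv2.resize(im,(w,h),interpolation=cv2.INTER_CUBIC)
o=np.zeros((600,800,3),np.uint8); o[:300,:500]=R(t[248:308,150:250],500,300);o[:300,500:]=R(t[248:308,330:390],300,300)
o[300:,:339]=R(s[230:345,250:380],339,300);o[300:,400:]=R(s[180:240,320:400],400,300)
cv2.imwrite("pics/crop1.png",o)
hsv=cv2.cvtColor(t,cv2.COLOR_BGR2HSV)
m=cv2.inRange(hsv,(100,120,80),(125,255,255)); m[:, :150]=0;m[:,250:]=0;m[:245]=0;m[310:]=0
r=cv2.minAreaRect(cv2.findNonZero(m));print("rack",r,onplane("top",*r[0],.038))
for k in cv2.boxPoints(r): print(onplane("top",*k,.038).round(4))
for n,img,box in(("top",t,(250,300,155,245)),("top",t,(262,298,332,390)),("scene",s,(235,320,265,335)),("scene",s,(190,228,335,385))):
    g=np.zeros(img.shape[:2],np.uint8);y0,y1,x0,x1=box;g[y0:y1,x0:x1]=(img.min(2)>120)[y0:y1,x0:x1]*255
    N,l,st,ce=cv2.connectedComponentsWithStats(g)
    for i in range(1,N):
        if st[i,4]>20: print(n,st[i],ce[i].round(2),onplane(n,*ce[i],.1 if box[3] in(245,335) else .0225).round(4))
E
```

```text
rack ((200.62881469726562, 275.75469970703125), (81.73622131347656, 33.81951904296875), 5.90614128112793) [0.46620385 0.17215176 0.038     ]
[0.4289 0.2862 0.038 ]
[0.5212 0.2826 0.038 ]
[0.5038 0.0571 0.038 ]
[0.412  0.0632 0.038 ]
top [161 261  24  23 436] [172.44 272.19] [0.4697 0.2385 0.1   ]
top [188 264  23  23 420] [198.82 274.95] [0.4643 0.1686 0.1   ]
top [214 266  23  23 406] [225.25 277.41] [0.4597 0.0988 0.1   ]
top [335 267  26  25 497] [347.31 278.75] [ 0.4695 -0.2324  0.0225]
top [362 272  25  25 504] [374.14 283.89] [ 0.4573 -0.3065  0.0225]
scene [265 235  15  15 120] [269.67 239.67] [0.5697 0.1166 0.1   ]
scene [ 269  241   66   79 2743] [300.59 280.34] [0.4469 0.2244 0.1   ]
scene [346 196  34  28 537] [362.45 210.69] [ 0.4625 -0.2607  0.0225]
```

View pics/crop1.png

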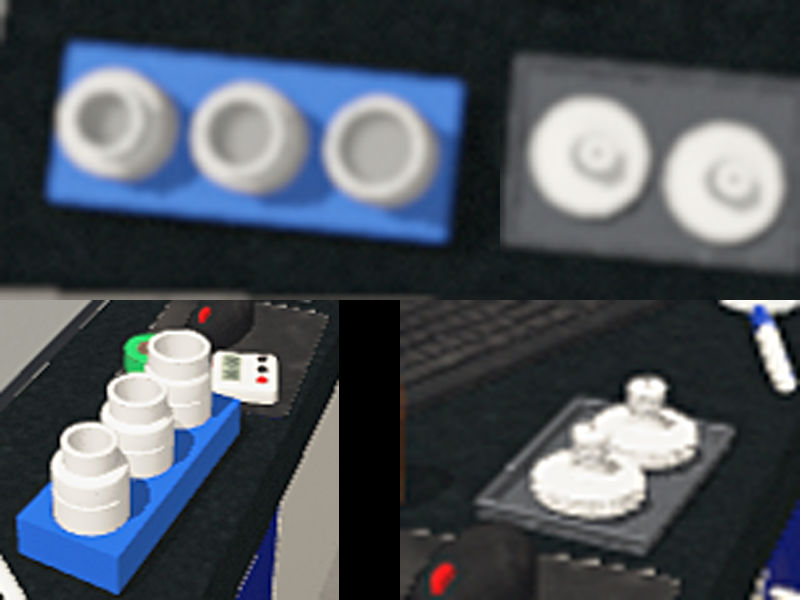

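The crop confirms the choice: three white vessels in the blue rack, with necks that look small, medium and large from left to right, and two lids on the steel tray. Next I'll refine the centres.

```bash
cat >> h.py <<'E'
def ell(mask,sc=1,off=(0,0)):
    out=[]
    for c in cv2.findContours(mask,cv2.RETR_LIST,cv2.CHAIN_APPROX_NONE)[0]:
        if len(c)>20:
            e=cv2.fitEllipse(cv2.convexHull(c)); out.append((((e[0][0]+.5)/sc-.5+off[0],(e[0][1]+.5)/sc-.5+off[1]),e[1][0]/sc,e[1][1]/sc))
    return out
def up(im,y0,y1,x0,x1,sc=8): return cv2.resize(im[y0:y1,x0:x1],None,fx=sc,fy=sc,interpolation=cv2.INTER_CUBIC).min(2)
E
python3 - <<'E'
from h import *
t=cv2.imread("pics/top0.png")
c,V=cal("top");print("cam",-V[:3,:3].T@V[:3,3])
for th in(130,160,185):
    u=up(t,262,300,332,390)
    for e in ell((u>th).astype(np.uint8)*255,8,(332,262)):
        if e[1]>18: print("lid",th,np.round(e[0],2),np.round(e[1:],1),onplane("top",*e[0],.0225).round(4))
for th in(190,200,210):
    u=up(t,255,300,155,245)
    for e in ell((u<th).astype(np.uint8)*255,8,(155,255)):
        if 8<e[1]<22 and e[2]<22: print("mouth",th,np.round(e[0],2),np.round(np.array(e[1:])/545*1.36*1e3,1),onplane("top",*e[0],.1).round(4))
for u,v in((133,232),(310,234)):
    for z in(0,.2,.35): print(z,onplane("top",u,v,z).round(3))
print("tube",onplane("top",150,250,.1),onplane("top",130,290,.1))
E
```

```text
cam [ 0.3720457  -0.03168643  1.5423137 ]
lid 130 [374.2  283.86] [24.6 25. ] [ 0.4574 -0.3067  0.0225]
lid 130 [347.33 278.71] [24.7 24.9] [ 0.4696 -0.2324  0.0225]
lid 160 [374.21 283.91] [23.4 24. ] [ 0.4572 -0.3067  0.0225]
lid 160 [347.37 278.76] [23.4 23.9] [ 0.4695 -0.2325  0.0225]
lid 185 [374.25 283.95] [22.4 23. ] [ 0.4571 -0.3068  0.0225]
lid 185 [347.39 278.79] [22.5 23. ] [ 0.4694 -0.2326  0.0225]Traceback (most recent call last):
  File "<stdin>", line 10, in <module>
  File "h.py", line 16, in ell
    e=cv2.fitEllipse(cv2.convexHull(c)); out.append((((e[0][0]+.5)/sc-.5+off[0],(e[0][1]+.5)/sc-.5+off[1]),e[1][0]/sc,e[1][1]/sc))
cv2.error: OpenCV(4.12.0) /io/opencv/modules/imgproc/src/shapedescr.cpp:361: error: (-201:Incorrect size of input array) There should be at least 5 points to fit the ellipse in function 'fitEllipseNoDirect'
```

```bash
sed -i 's/if len(c)>20:/if len(cv2.convexHull(c))>8:/' h.py
python3 - <<'E'
from h import *
t=cv2.imread("pics/top0.png")
u=up(t,255,300,155,245)
for th in(180,190,200,210,220):
    for e in ell((u<th).astype(np.uint8)*255,8,(155,255)):
        if 8<e[1]<22 and e[2]<22: print("mouth",th,np.round(e[0],2),np.round(np.array(e[1:])/545*1.46*1e3,1),onplane("top",*e[0],.1).round(4))
for a,b in((133,232),(310,234)):
    for z in(0,.2,.35): print(z,onplane("top",a,b,z).round(3))
print("tube",onplane("top",150,250,.1),onplane("top",130,290,.1))
E
```

```text
mouth 180 [224.16 276.65] [37.5 40. ] [0.4616 0.1017 0.1   ]
mouth 180 [197.02 273.95] [32.2 35.2] [0.4668 0.1735 0.1   ]
mouth 180 [224.6  277.02] [52.5 55.7] [0.4606 0.1006 0.1   ]
mouth 180 [169.99 271.25] [27.2 30.7] [0.472  0.2451 0.1   ]
mouth 180 [197.36 274.22] [48.7 57. ] [0.4661 0.1726 0.1   ]
mouth 180 [171.44 271.83] [53.7 57.6] [0.4706 0.2412 0.1   ]
mouth 190 [224.3  276.74] [39.8 41.7] [0.4614 0.1014 0.1   ]
mouth 190 [197.17 274.02] [34.5 36.9] [0.4666 0.1731 0.1   ]
mouth 190 [224.54 277.  ] [51.2 54.5] [0.4607 0.1007 0.1   ]
mouth 190 [170.11 271.29] [29.2 32. ] [0.4719 0.2448 0.1   ]
mouth 190 [197.26 274.14] [47.  55.2] [0.4663 0.1728 0.1   ]
mouth 190 [171.41 271.81] [52.6 56.5] [0.4707 0.2413 0.1   ]
mouth 200 [224.41 276.81] [42.2 44. ] [0.4612 0.1011 0.1   ]
mouth 200 [224.49 276.93] [49.5 52.9] [0.4609 0.1008 0.1   ]
mouth 200 [197.28 274.1 ] [36.7 38.8] [0.4664 0.1728 0.1   ]
mouth 200 [170.26 271.44] [31.6 34.1] [0.4715 0.2443 0.1   ]
mouth 200 [197.07 274.13] [45.2 53.3] [0.4663 0.1733 0.1   ]
mouth 200 [170.66 271.44] [46.4 56.7] [0.4716 0.2433 0.1   ]
mouth 210 [196.54 273.91] [40.8 50.5] [0.4669 0.1748 0.1   ]
mouth 210 [170.76 271.54] [46.6 53. ] [0.4713 0.243  0.1   ]
mouth 220 [169.8  271.22] [39.8 48.5] [0.4721 0.2456 0.1   ]
0 [0.588 0.377 0.   ]
0.2 [0.56  0.324 0.2  ]
0.35 [0.539 0.284 0.35 ]
0 [ 0.595 -0.129  0.   ]
0.2 [ 0.566 -0.116  0.2  ]
0.35 [ 0.545 -0.107  0.35 ]
tube [0.52678659 0.30159431 0.1       ] [0.4204451  0.34677486 0.1       ]
```

arm_command --steps '[{"delta_pos": [32,30,0],"dr": [0,0,8]},{"delta_pos": [32,30,0],"dr": [0,0,8]},{"delta_pos": [32,30,0],"dr": [0,0,8]},{"delta_pos": [32,30,0],"dr": [0,0,8]},{"delta_pos": [32,30,0],"dr": [0,0,8]},{"delta_pos": [32,30,0],"dr": [0,0,8]},{"delta_pos": [32,30,0],"dr": [0,0,8]},{"delta_pos": [32,30,0],"dr": [0,0,8]},{"delta_pos": [32,30,0],"dr": [0,0,8]},{"delta_pos": [32,26,0],"dr": [0,0,2.3]},{"delta_pos": [0,0,-30]},{"delta_pos": [0,0,-30]},{"delta_pos": [0,0,-30]},{"delta_pos": [0,0,0]},{"delta_pos": [0,0,0]}]' --grip 0.65

```text
invalid input at $.steps[10]: expected keys delta_pos, dr
```

arm_command --steps '[{"delta_pos": [32,30,0],"dr": [0,0,8]},{"delta_pos": [32,30,0],"dr": [0,0,8]},{"delta_pos": [32,30,0],"dr": [0,0,8]},{"delta_pos": [32,30,0],"dr": [0,0,8]},{"delta_pos": [32,30,0],"dr": [0,0,8]},{"delta_pos": [32,30,0],"dr": [0,0,8]},{"delta_pos": [32,30,0],"dr": [0,0,8]},{"delta_pos": [32,30,0],"dr": [0,0,8]},{"delta_pos": [32,30,0],"dr": [0,0,8]},{"delta_pos": [32,26,0],"dr": [0,0,2.3]},{"delta_pos": [0,0,-30],"dr": [0,0,0]},{"delta_pos": [0,0,-30],"dr": [0,0,0]},{"delta_pos": [0,0,-30],"dr": [0,0,0]},{"delta_pos": [0,0,0],"dr": [0,0,0]}]' --grip 0.65

```text
time_s: 1.5
position: [0.4671, -0.2321, 0.1205]
tool_rot: [[1.0, -0.0, -0.006], [-0.0, -1.0, 0.005], [-0.006, -0.005, -1.0]]
ft_force: [0.3, -0.0, 0.9]
grip_width: 0.0558
```

arm_command --steps '[{"delta_pos": [1,0,-15],"dr": [0,0,0]},{"delta_pos": [1,0,-15],"dr": [0,0,0]},{"delta_pos": [0,0,-15],"dr": [0,0,0]},{"delta_pos": [0,0,0],"dr": [0,0,0]},{"delta_pos": [0,0,0],"dr": [0,0,0]},{"delta_pos": [0,0,0],"dr": [0,0,0]}]'

```text
time_s: 2.1
position: [0.4712, -0.2339, 0.0802]
tool_rot: [[1.0, -0.0, 0.002], [-0.0, -1.0, -0.001], [0.002, 0.001, -1.0]]
ft_force: [-0.3, 0.8, 0.7]
grip_width: 0.0554
```

```bash
python3 - <<'E'
from h import *
t=env.get_image("scene");cv2.imwrite("pics/s1.png",cv2.resize(t[150:250,300:420],None,fx=5,fy=5,interpolation=cv2.INTER_CUBIC))
E
```

```text
(no output)
```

View pics/s1.png

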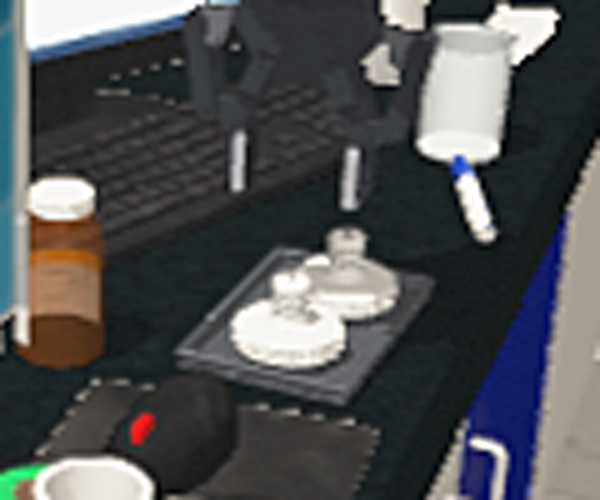

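The gripper (crop columns 237–350) straddles the near lid's stem (290,280), so I'll go down and grip.

arm_command --steps '[{"delta_pos": [-1.7,1.4,-11],"dr": [0,0,0]},{"delta_pos": [0,0,-11],"dr": [0,0,0]},{"delta_pos": [0,0,-11],"dr": [0,0,0]},{"delta_pos": [0,0,0],"dr": [0,0,0]},{"delta_pos": [0,0,0],"dr": [0,0,0]}]'

```text
time_s: 2.65
position: [0.4691, -0.2322, 0.0457]
tool_rot: [[1.0, -0.0, -0.0], [-0.0, -1.0, 0.0], [-0.0, -0.0, -1.0]]
ft_force: [0.5, -0.4, 0.9]
grip_width: 0.0554
```

arm_command --steps '[{"delta_pos": [0,0,0],"dr": [0,0,0]},{"delta_pos": [0,0,0],"dr": [0,0,0]},{"delta_pos": [0,0,0],"dr": [0,0,0]},{"delta_pos": [0,0,0],"dr": [0,0,0]},{"delta_pos": [0,0,0],"dr": [0,0,0]},{"delta_pos": [0,0,0],"dr": [0,0,0]},{"delta_pos": [0,0,0],"dr": [0,0,0]}]' --grip 0 --squeeze 20

```text
time_s: 3.35
position: [0.469, -0.2321, 0.0459]
tool_rot: [[1.0, -0.0, 0.0], [-0.0, -1.0, -0.0], [0.0, 0.0, -1.0]]
ft_force: [0.2, 0.2, 0.6]
grip_width: -0.0
```

```bash
python3 - <<'E'
from h import *
t=env.get_image("scene");u=env.get_image("top");cv2.imwrite("pics/s2.png",np.hstack([cv2.resize(t[150:250,320:400],None,fx=5,fy=5,interpolation=cv2.INTER_CUBIC),cv2.resize(u[245:325,325:405],(400,500),interpolation=cv2.INTER_CUBIC)]))
E
```

```text
(no output)
```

View pics/s2.png

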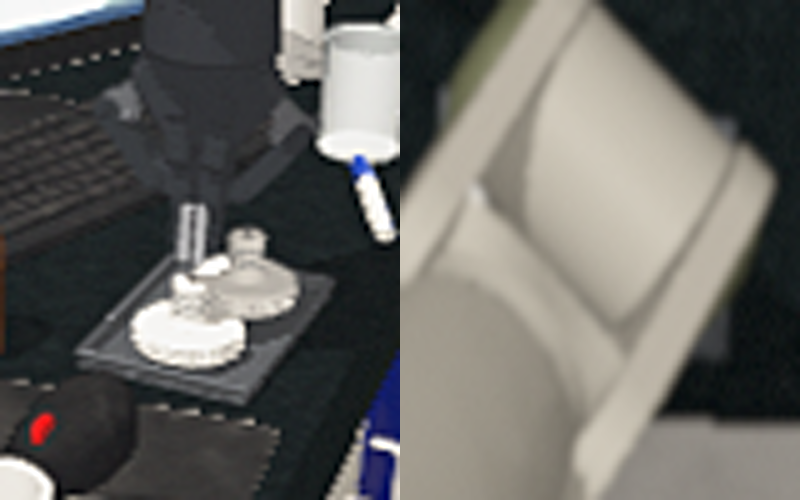

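```bash
python3 - <<'E'
from h import *
print(env.get_calibration("top").keys())
print("tip",proj("scene",(.469,-.232,.026)))
for p in((.4695,-.2325),(.4573,-.3067)): print("plate",proj("scene",(*p,.0225)),"stemtop",proj("scene",(*p,.0505)))
t=cv2.imread("pics/scene0.png")
for th in(140,170):
  u=up(t,190,230,335,390)
  for e in ell((u>th).astype(np.uint8)*255,8,(335,190)): 
    if e[1]>5: print(e)
E
```

```text
dict_keys(['fx', 'fy', 'cx', 'cy', 'view'])
tip (np.float64(357.5950630525463), np.float64(213.2027481369332))
plate (np.float64(357.4022010374192), np.float64(214.17470147949638)) stemtop (np.float64(358.0089862829382), np.float64(205.5050427344968))
plate (np.float64(368.3339119851664), np.float64(204.90055119019527)) stemtop (np.float64(369.0287439464088), np.float64(196.53445809920657))
((363.294246673584, 209.50455474853516), 22.68060874938965, 37.4856071472168)
((362.9890727996826, 209.4666633605957), 22.75718879699707, 36.43159866333008)
```

```bash
python3 - <<'E'
from h import *
print(env.nose_length,[a for a in dir(env) if a[0]!='_'])
s=env.observe();print(s['q'],s['position'])
for p in((.469,-.232,.046),(.469,-.232,.1)):print(proj("scene",p))
im=env.get_image("scene");cv2.imwrite("pics/s3.png",im)
u=up(im,150,215,340,380)
print(im[185:215,352:366].min(2))
E
```

```text
0.022 ['MotionError', 'close_job', 'get_calibration', 'get_image', 'nose_length', 'observe']
[-3.93047061e+01  2.99859967e+01  9.23078905e+01  5.09947121e-04
  5.77057809e+01 -3.92914439e+01] [ 0.4690218  -0.23210122  0.04582086]
(np.float64(358.029474309563), np.float64(207.01012614924744))
(np.float64(359.23764923679175), np.float64(189.78734359359214))
[[ 54  59  55  48  52  49  48  51  57  58  47  50  47  42]
 [ 53  59  57  60  58  57  47  50  57  56  50  50  47  46]
 [ 54  61  59  59  59  56  47  49  58  58  60  56  47  51]
 [ 44  55  60  58  58  56  47  49  58  59  58  56  49  52]
 [ 28  34  50  58  54  47  39  42  55  59  56  56  49  51]
 [ 25  28  48  52  68  89  65  61  75  55  55  56  47  44]
 [ 30  30  44  62 140 200 160 147 174  68  43  52  44  30]
 [ 28  28  43  62 153 188  98 146 193 101  39  49  46  35]
 [ 24  29  42  60 150 184 110 161 190 108  37  49  44  30]
 [ 27  32  44  68 154 174  83 160 189 105  39  49  41  25]
 [ 32  37  45  86 170 174  86 164 182  83  52  53  40  22]
 [ 33  36  43  86 168 173 108 185 179  69  45  51  33  45]
 [ 27  39  51  93 170 172 105 184 
[... 328 characters left out ...]
6  58  75  95  85 105 173 240 255 251 251 248 220]
 [ 69  59  84 127 136 114 158 235 252 254 254 236 140 144]
 [ 59  75 146 248 255 154  91 136 155 155 156 159 164 174]
 [ 84  93 162 248 255 246 171 188 179 166 163 167 170 174]
 [102  88 151 235 254 255 255 255 250 177 163 170 169 169]
 [ 92  83 123 195 227 226 225 218 201 175 162 178 173 169]
 [108 102 146 191 181 194 206 189 170 180 160 158 192 191]
 [215 212 195 187 225 223 207 225 180 143 162 174 171 180]
 [255 249 220 203 199 179 191 186 166 176 162 170 175 184]
 [245 240 196 159 198 215 209 185 159 173 162 163 161 163]
 [243 237 224 228 225 204 201 206 198 163 152 158 164 178]
 [243 243 245 244 243 240 233 227 215 183 178 176 225 254]]
```

```bash
python3 - <<'E'
from h import *
s=cv2.imread("pics/scene0.png");
for z in(.19,.205,.214,.24): print(proj("scene",(.1487,-.5292,z)))
a=cv2.resize(s[60:140,470:550],None,fx=5,fy=5,interpolation=cv2.INTER_CUBIC)
t=cv2.imread("pics/s3.png");b=cv2.resize(t[170:230,340:380],(400,600),interpolation=cv2.INTER_CUBIC)
o=np.zeros((600,800,3),np.uint8);o[:400,:400]=a;o[:,400:]=b
cv2.imwrite("pics/s4.png",o)
E
```

```text
(np.float64(494.09070043431564), np.float64(142.83304975413358))
(np.float64(495.19614520499647), np.float64(137.92161877537168))
(np.float64(495.8655713390806), np.float64(134.94739487913074))
(np.float64(497.8259249600237), np.float64(126.23765038660575))
```

View pics/s4.png

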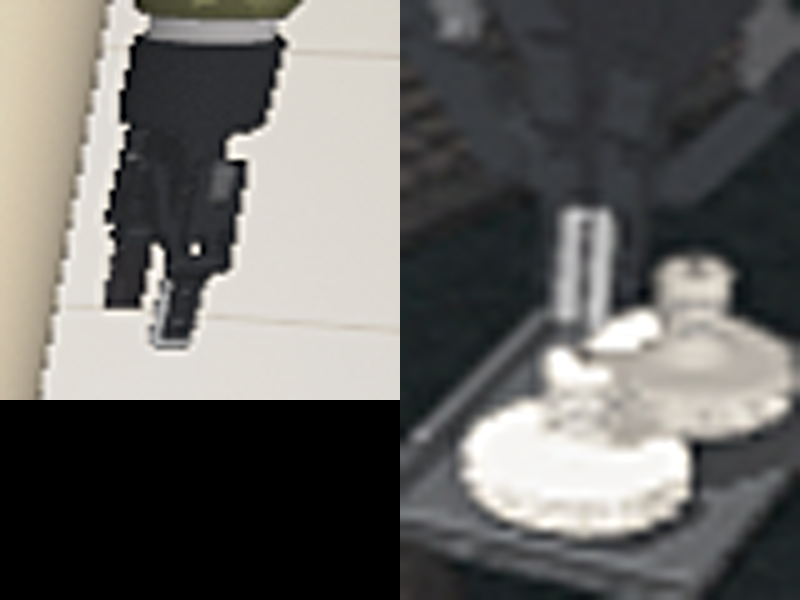

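```bash
python3 - <<'E'
from h import *
from scipy.optimize import least_squares
P=[(.1487,-.5292,.2043),(.469,-.232,.024),(.4712,-.2339,.0642)];O=[(499.7,125.3),(358.2,201.7),(358.7,190)]
f=lambda d:np.ravel([np.array(proj("scene",np.array(p)+d))-o for p,o in zip(P,O)])
r=least_squares(f,[0,0,0],x_scale=1e-2,diff_step=1e-3);print(r.x,f(r.x).round(2))
g=lambda d:f([0,0,d[0]]);r=least_squares(g,[0.],diff_step=1e-3,x_scale=1e-2);print(r.x,r.fun.round(2))
E
```

```text
[-0.00326044  0.012271    0.04185664] [-0.13 -0.1   0.14  0.92 -0.01 -0.81]
[0.03753556] [-1.73  0.32  0.17  0.43  0.01 -1.14]
```

The images show the gripper standing about 38 mm higher than reported: the shut fingertips at (358,202) are just above the stem top, where about (358,213) was predicted. That also explains the empty grip. I'll open and go down slowly while watching the force.

arm_command --steps '[{"delta_pos": [0,0,6],"dr": [0,0,0]},{"delta_pos": [0,0,0],"dr": [0,0,0]},{"delta_pos": [0,0,0],"dr": [0,0,0]},{"delta_pos": [0,0,0],"dr": [0,0,0]},{"delta_pos": [0,0,-6],"dr": [0,0,0]},{"delta_pos": [0,0,-6],"dr": [0,0,0]},{"delta_pos": [0,0,-6],"dr": [0,0,0]},{"delta_pos": [0,0,-6],"dr": [0,0,0]},{"delta_pos": [0,0,0],"dr": [0,0,0]}]' --grip 0.65

```text
time_s: 4.4
position: [0.4686, -0.2318, 0.0268]
tool_rot: [[1.0, -0.0, -0.001], [-0.0, -1.0, 0.001], [-0.001, -0.001, -1.0]]
ft_force: [-0.3, -0.4, 0.5]
grip_width: 0.0554
```

```bash
python3 - <<'E'
from h import *
t=env.get_image("scene");cv2.imwrite("pics/s5.png",cv2.resize(t[165:240,320:400],(640,600),interpolation=cv2.INTER_CUBIC))
E
```

```text
(no output)
```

View pics/s5.png

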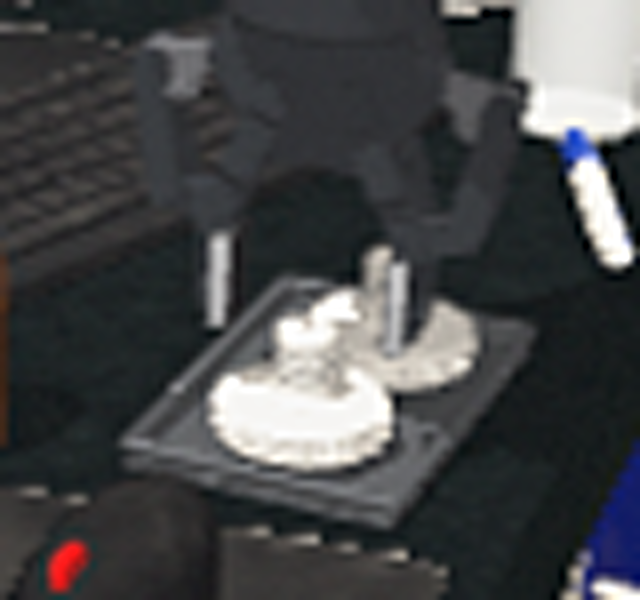

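arm_command --steps '[{"delta_pos": [0,0,-4],"dr": [0,0,0]},{"delta_pos": [0,0,-4],"dr": [0,0,0]},{"delta_pos": [0,0,-4],"dr": [0,0,0]},{"delta_pos": [0,0,0],"dr": [0,0,0]}]'

```text
time_s: 4.85
position: [0.4688, -0.2319, 0.0153]
tool_rot: [[1.0, -0.0, -0.001], [-0.0, -1.0, 0.001], [-0.001, -0.001, -1.0]]
ft_force: [-0.1, 0.2, -0.5]
grip_width: 0.0555
```

arm_command --steps '[{"delta_pos": [0,0,0],"dr": [0,0,0]},{"delta_pos": [0,0,0],"dr": [0,0,0]},{"delta_pos": [0,0,0],"dr": [0,0,0]},{"delta_pos": [0,0,0],"dr": [0,0,0]},{"delta_pos": [0,0,0],"dr": [0,0,0]}]' --grip 0 --squeeze 20

```text
time_s: 5.35
position: [0.4691, -0.2322, 0.016]
tool_rot: [[1.0, -0.0, 0.0], [-0.0, -1.0, -0.0], [0.0, 0.0, -1.0]]
ft_force: [1.0, 0.3, 1.8]
grip_width: 0.0199
```

Gripped at 19.9 mm. Next I'll open, turn 90° and grip again, to centre the stem on both axes.

arm_command --steps '[{"delta_pos": [0,0,0],"dr": [0,0,0]},{"delta_pos": [0,0,0],"dr": [0,0,0]},{"delta_pos": [0,0,0],"dr": [0,0,0]},{"delta_pos": [0,0,0],"dr": [0,0,0]},{"delta_pos": [0,0,0],"dr": [0,0,-8.5]},{"delta_pos": [0,0,0],"dr": [0,0,-8.5]},{"delta_pos": [0,0,0],"dr": [0,0,-8.5]},{"delta_pos": [0,0,0],"dr": [0,0,-8.5]},{"delta_pos": [0,0,0],"dr": [0,0,-8.5]},{"delta_pos": [0,0,0],"dr": [0,0,-8.5]},{"delta_pos": [0,0,0],"dr": [0,0,-8.5]},{"delta_pos": [0,0,0],"dr": [0,0,-8.5]},{"delta_pos": [0,0,0],"dr": [0,0,-8.5]},{"delta_pos": [0,0,0],"dr": [0,0,-8.5]},{"delta_pos": [0,0,0],"dr": [0,0,-5]},{"delta_pos": [0,0,0],"dr": [0,0,0]}]' --grip 0.65

```text
time_s: 6.95
position: [0.469, -0.2321, 0.0158]
tool_rot: [[-0.001, -1.0, -0.0], [-1.0, 0.001, 0.0], [-0.0, 0.0, -1.0]]
ft_force: [-0.4, 0.1, -0.4]
grip_width: 0.0555
```

arm_command --steps '[{"delta_pos": [0,0,0],"dr": [0,0,0]},{"delta_pos": [0,0,0],"dr": [0,0,0]},{"delta_pos": [0,0,0],"dr": [0,0,0]},{"delta_pos": [0,0,0],"dr": [0,0,0]},{"delta_pos": [0,0,0],"dr": [0,0,0]},{"delta_pos": [0,0,0],"dr": [0,0,0]}]' --grip 0 --squeeze 40

```text
time_s: 7.55
position: [0.469, -0.2321, 0.0159]
tool_rot: [[0.0, -1.0, 0.0], [-1.0, -0.0, -0.0], [0.0, -0.0, -1.0]]
ft_force: [-0.5, 0.3, 0.8]
grip_width: 0.0194
```

arm_command --steps '[{"delta_pos": [0,0,0],"dr": [0,0,0]},{"delta_pos": [0,0,0],"dr": [0,0,0]},{"delta_pos": [0,0,0],"dr": [0,0,0]},{"delta_pos": [0,0,0],"dr": [0,0,0]},{"delta_pos": [0,0,20],"dr": [0,0,0]},{"delta_pos": [0,0,25],"dr": [0,0,0]},{"delta_pos": [-6,-37,0],"dr": [0,0,0]},{"delta_pos": [-6,-37,0],"dr": [0,0,0]},{"delta_pos": [0,0,0],"dr": [0,0,0]},{"delta_pos": [0,0,-15],"dr": [0,0,0]},{"delta_pos": [0,0,-15],"dr": [0,0,0]},{"delta_pos": [0,0,-10],"dr": [0,0,0]},{"delta_pos": [0,0,-5],"dr": [0,0,0]},{"delta_pos": [0,0,0],"dr": [0,0,0]}]' --grip 0.65

```text
time_s: 8.95
position: [0.4569, -0.3057, 0.0154]
tool_rot: [[0.0, -1.0, -0.001], [-1.0, -0.0, 0.001], [-0.001, 0.001, -1.0]]
ft_force: [-0.0, 0.3, 0.5]
grip_width: 0.0554
```

arm_command --steps '[{"delta_pos": [0,0,0],"dr": [0,0,0]},{"delta_pos": [0,0,0],"dr": [0,0,0]},{"delta_pos": [0,0,0],"dr": [0,0,0]},{"delta_pos": [0,0,0],"dr": [0,0,0]},{"delta_pos": [0,0,0],"dr": [0,0,0]}]' --grip 0 --squeeze 20

```text
time_s: 9.45
position: [0.4573, -0.3063, 0.0163]
tool_rot: [[-0.0, -1.0, 0.001], [-1.0, 0.0, -0.001], [0.001, -0.001, -1.0]]
ft_force: [-0.5, 0.8, 3.4]
grip_width: 0.0199
```

arm_command --steps '[{"delta_pos": [0,0,0],"dr": [0,0,0]},{"delta_pos": [0,0,0],"dr": [0,0,0]},{"delta_pos": [0,0,0],"dr": [0,0,0]},{"delta_pos": [0,0,0],"dr": [0,0,0]},{"delta_pos": [0,0,0],"dr": [0,0,8.5]},{"delta_pos": [0,0,0],"dr": [0,0,8.5]},{"delta_pos": [0,0,0],"dr": [0,0,8.5]},{"delta_pos": [0,0,0],"dr": [0,0,8.5]},{"delta_pos": [0,0,0],"dr": [0,0,8.5]},{"delta_pos": [0,0,0],"dr": [0,0,8.5]},{"delta_pos": [0,0,0],"dr": [0,0,8.5]},{"delta_pos": [0,0,0],"dr": [0,0,8.5]},{"delta_pos": [0,0,0],"dr": [0,0,8.5]},{"delta_pos": [0,0,0],"dr": [0,0,8.5]},{"delta_pos": [0,0,0],"dr": [0,0,5]},{"delta_pos": [0,0,0],"dr": [0,0,0]}]' --grip 0.65

```text
time_s: 11.05
position: [0.457, -0.3061, 0.0158]
tool_rot: [[1.0, 0.0, -0.0], [0.0, -1.0, 0.0], [-0.0, -0.0, -1.0]]
ft_force: [0.0, 0.1, -1.0]
grip_width: 0.0555
```

arm_command --steps '[{"delta_pos": [0,0,0],"dr": [0,0,0]},{"delta_pos": [0,0,0],"dr": [0,0,0]},{"delta_pos": [0,0,0],"dr": [0,0,0]},{"delta_pos": [0,0,0],"dr": [0,0,0]},{"delta_pos": [0,0,0],"dr": [0,0,0]}]' --grip 0 --squeeze 40

```text
time_s: 11.55
position: [0.457, -0.3061, 0.0159]
tool_rot: [[1.0, -0.001, 0.0], [-0.001, -1.0, -0.0], [0.0, 0.0, -1.0]]
ft_force: [0.4, -0.1, 0.2]
grip_width: 0.0196
```

arm_command --steps '[{"delta_pos": [0,0,0],"dr": [0,0,0]},{"delta_pos": [0,0,0],"dr": [0,0,0]},{"delta_pos": [0,0,0],"dr": [0,0,0]},{"delta_pos": [0,0,0],"dr": [0,0,0]},{"delta_pos": [0,0,30],"dr": [0,0,0]},{"delta_pos": [0,0,45],"dr": [0,0,0]},{"delta_pos": [0,0,45],"dr": [0,0,0]},{"delta_pos": [-40,-30,0],"dr": [0,0,0]},{"delta_pos": [-40,-30,0],"dr": [0,0,0]},{"delta_pos": [-40,-30,0],"dr": [0,0,0]},{"delta_pos": [-40,-30,0],"dr": [0,0,0]},{"delta_pos": [-40,-30,0],"dr": [0,0,0]},{"delta_pos": [-40,-30,0],"dr": [0,0,0]},{"delta_pos": [-40,-30,0],"dr": [0,0,0]},{"delta_pos": [0,0,0],"dr": [0,0,0]}]' --grip 0.65

```text
time_s: 13.05
position: [0.1725, -0.5193, 0.1356]
tool_rot: [[1.0, -0.006, -0.001], [-0.006, -1.0, -0.001], [-0.001, 0.001, -1.0]]
ft_force: [0.3, -0.3, -0.3]
grip_width: 0.0551
```

```bash
python3 - <<'E'
from h import *
t=env.get_image("top");cv2.imwrite("pics/top2.png",t);cv2.imwrite("pics/scene2.png",env.get_image("scene"))
for th in(130,160,185):
    u=up(t,262,300,332,390)
    for e in ell((u>th).astype(np.uint8)*255,8,(332,262)):
        if e[1]>18: print("lid",th,np.round(e[0],2),np.round(e[1:],1),onplane("top",*e[0],.0225).round(4))
E
```

```text
lid 130 [373.85 283.97] [24.5 25. ] [ 0.457  -0.3057  0.0225]
lid 130 [347.22 278.74] [24.7 24.8] [ 0.4695 -0.2321  0.0225]
lid 160 [373.87 284.01] [23.4 24. ] [ 0.4569 -0.3058  0.0225]
lid 160 [347.26 278.78] [23.4 23.8] [ 0.4694 -0.2322  0.0225]
lid 185 [373.9  284.03] [22.4 23. ] [ 0.4569 -0.3059  0.0225]
lid 185 [347.28 278.82] [22.5 22.9] [ 0.4693 -0.2323  0.0225]
```

The camera and TCP now agree in x and y to about 0.4 mm on both lids. Trying a lid on the middle vessel tells its size: home fits, 8 mm proud belongs on the small neck, 12–14 mm proud on the large one. Picking lid 1.

arm_command --steps '[{"delta_pos": [36.5,35.5,0],"dr": [0,0,0]},{"delta_pos": [36.5,35.5,0],"dr": [0,0,0]},{"delta_pos": [36.5,35.5,0],"dr": [0,0,0]},{"delta_pos": [36.5,35.5,0],"dr": [0,0,0]},{"delta_pos": [36.5,35.5,0],"dr": [0,0,0]},{"delta_pos": [36.5,35.5,0],"dr": [0,0,0]},{"delta_pos": [36.5,35.5,0],"dr": [0,0,0]},{"delta_pos": [36.5,35.5,0],"dr": [0,0,0]},{"delta_pos": [0,0,-35],"dr": [0,0,0]},{"delta_pos": [0,0,-30],"dr": [0,0,0]},{"delta_pos": [0,0,0],"dr": [0,0,0]},{"delta_pos": [0,0,0],"dr": [0,0,0]}]'

```text
time_s: 14.35
position: [0.4641, -0.2365, 0.0715]
tool_rot: [[1.0, 0.001, -0.0], [0.001, -1.0, 0.0], [-0.0, -0.0, -1.0]]
ft_force: [0.9, 0.1, 0.2]
grip_width: 0.0559
```

arm_command --steps '[{"delta_pos": [4.9,4.4,0],"dr": [0,0,0]},{"delta_pos": [0,0,-15],"dr": [0,0,0]},{"delta_pos": [0,0,-15],"dr": [0,0,0]},{"delta_pos": [0,0,-15],"dr": [0,0,0]},{"delta_pos": [0,0,-10],"dr": [0,0,0]},{"delta_pos": [0,0,0],"dr": [0,0,0]},{"delta_pos": [0,0,0],"dr": [0,0,0]}]'

```text
time_s: 15.05
position: [0.4691, -0.2331, 0.0167]
tool_rot: [[1.0, -0.0, 0.001], [-0.0, -1.0, -0.001], [0.001, 0.001, -1.0]]
ft_force: [0.8, 0.4, -0.3]
grip_width: 0.056
```

arm_command --steps '[{"delta_pos": [0,0,0],"dr": [0,0,0]},{"delta_pos": [0,0,0],"dr": [0,0,0]},{"delta_pos": [0,0,0],"dr": [0,0,0]},{"delta_pos": [0,0,0],"dr": [0,0,0]},{"delta_pos": [0,0,0],"dr": [0,0,0]},{"delta_pos": [0,0,0],"dr": [0,0,0]}]' --grip 0 --squeeze 40

```text
time_s: 15.65
position: [0.469, -0.2331, 0.0164]
tool_rot: [[1.0, -0.0, 0.001], [-0.0, -1.0, -0.001], [0.001, 0.001, -1.0]]
ft_force: [0.3, 1.0, 5.6]
grip_width: 0.0193
```

arm_command --steps '[{"delta_pos": [0,0,15],"dr": [0,0,0]},{"delta_pos": [0,0,35],"dr": [0,0,0]},{"delta_pos": [0,0,40],"dr": [0,0,0]},{"delta_pos": [0,0,40],"dr": [0,0,0]},{"delta_pos": [0,0,20],"dr": [0,0,0]},{"delta_pos": [0,40,0],"dr": [0,0,0]},{"delta_pos": [0,40,0],"dr": [0,0,0]},{"delta_pos": [0,40,0],"dr": [0,0,0]},{"delta_pos": [0,40,0],"dr": [0,0,0]},{"delta_pos": [0,40,0],"dr": [0,0,0]},{"delta_pos": [0,40,0],"dr": [0,0,0]},{"delta_pos": [0,40,0],"dr": [0,0,0]},{"delta_pos": [0,40,0],"dr": [0,0,0]},{"delta_pos": [0,40,0],"dr": [0,0,0]},{"delta_pos": [-2,40,0],"dr": [0,0,0]},{"delta_pos": [0,5,0],"dr": [0,0,0]},{"delta_pos": [0,0,0],"dr": [0,0,0]},{"delta_pos": [0,0,0],"dr": [0,0,0]},{"delta_pos": [0,0,0],"dr": [0,0,0]}]'

```text
time_s: 17.55
position: [0.4668, 0.1711, 0.1658]
tool_rot: [[1.0, -0.002, -0.0], [-0.002, -1.0, -0.0], [-0.0, 0.0, -1.0]]
ft_force: [-0.0, -0.4, -0.4]
grip_width: 0.0194
```

```bash
python3 - <<'E'
from h import *
t=env.get_image("scene");cv2.imwrite("pics/s6.png",cv2.resize(t[200:350,230:370],(700,600)[:1]+(600,),interpolation=cv2.INTER_CUBIC))
print(env.observe()["position"])
E
```

```text
[0.46682966 0.1711266  0.16583001]
```

View pics/s6.png

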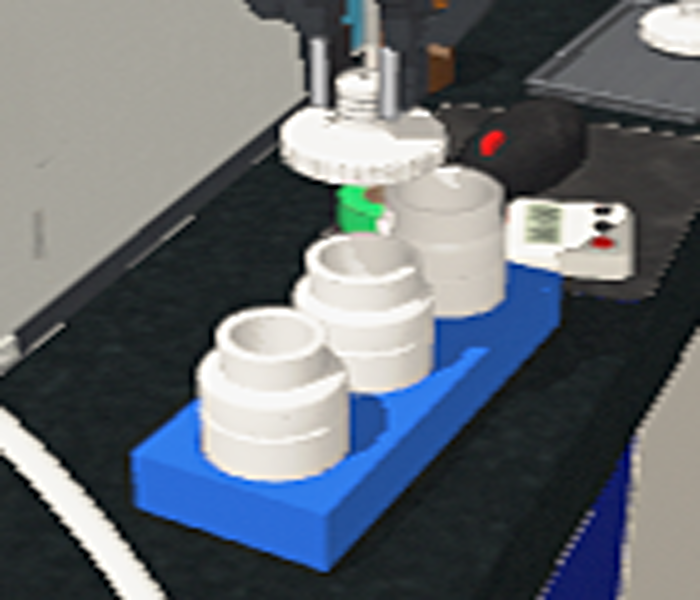

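The lid is held level over the middle vessel; in the crop the lid is at (362,140) and the mouth at (365,258). Going down.

arm_command --steps '[{"delta_pos": [0,1,-15],"dr": [0,0,0]},{"delta_pos": [0,0,-15],"dr": [0,0,0]},{"delta_pos": [0,0,-10],"dr": [0,0,0]},{"delta_pos": [0,0,-5],"dr": [0,0,0]},{"delta_pos": [0,0,0],"dr": [0,0,0]},{"delta_pos": [0,0,0],"dr": [0,0,0]},{"delta_pos": [0,0,0],"dr": [0,0,0]},{"delta_pos": [0,0,0],"dr": [0,0,0]}]'

```text
time_s: 18.4
position: [0.4669, 0.1732, 0.1212]
tool_rot: [[1.0, -0.0, 0.001], [-0.0, -1.0, 0.0], [0.001, -0.0, -1.0]]
ft_force: [0.3, -0.0, -1.0]
grip_width: 0.0193
```

arm_command --steps '[{"delta_pos": [0,0,-2],"dr": [0,0,0]},{"delta_pos": [0,0,-2],"dr": [0,0,0]},{"delta_pos": [0,0,-2],"dr": [0,0,0]},{"delta_pos": [0,0,-1],"dr": [0,0,0]},{"delta_pos": [0,0,0],"dr": [0,0,0]}]'

```text
time_s: 18.9
position: [0.4665, 0.1732, 0.1136]
tool_rot: [[1.0, -0.0, -0.0], [-0.0, -1.0, -0.0], [-0.0, 0.0, -1.0]]
ft_force: [-0.1, 0.4, -0.8]
grip_width: 0.0193
```

arm_command --steps '[{"delta_pos": [0,-1.1,0],"dr": [0,0,0]},{"delta_pos": [0,0,-1],"dr": [0,0,0]},{"delta_pos": [0,0,-1],"dr": [0,0,0]},{"delta_pos": [0,0,0],"dr": [0,0,0]}]'

```text
time_s: 19.3
position: [0.4666, 0.1721, 0.1117]
tool_rot: [[1.0, -0.0, -0.0], [-0.0, -1.0, -0.0], [-0.0, 0.0, -1.0]]
ft_force: [1.0, 0.0, -0.2]
grip_width: 0.0193
```

arm_command --steps '[{"delta_pos": [0,0,-1],"dr": [0,0,0]},{"delta_pos": [0,0,-1],"dr": [0,0,0]},{"delta_pos": [0,0,0],"dr": [0,0,0]}]'

```text
time_s: 19.6
position: [0.4666, 0.1721, 0.1097]
tool_rot: [[1.0, -0.0, -0.0], [-0.0, -1.0, -0.0], [-0.0, 0.0, -1.0]]
ft_force: [0.2, 0.1, -1.0]
grip_width: 0.0191
```

arm_command --steps '[{"delta_pos": [0,0,-1],"dr": [0,0,0]},{"delta_pos": [0,0,-1],"dr": [0,0,0]},{"delta_pos": [0,0,-0.5],"dr": [0,0,0]},{"delta_pos": [0,0,0],"dr": [0,0,0]}]'

```text
time_s: 20.0
position: [0.4666, 0.1721, 0.1072]
tool_rot: [[1.0, -0.0, -0.0], [-0.0, -1.0, -0.0], [-0.0, 0.0, -1.0]]
ft_force: [-0.3, -0.1, -0.4]
grip_width: 0.0196
```

arm_command --steps '[{"delta_pos": [0,0,-1],"dr": [0,0,0]},{"delta_pos": [0,0,-0.5],"dr": [0,0,0]},{"delta_pos": [0,0,0],"dr": [0,0,0]}]'

```text
time_s: 20.3
position: [0.4666, 0.1721, 0.1057]
tool_rot: [[1.0, -0.0, -0.0], [-0.0, -1.0, -0.0], [-0.0, 0.0, -1.0]]
ft_force: [0.1, 0.3, -0.8]
grip_width: 0.0195
```

arm_command --steps '[{"delta_pos": [0,0,-1],"dr": [0,0,0]},{"delta_pos": [0,0,-1],"dr": [0,0,0]},{"delta_pos": [0,0,0],"dr": [0,0,0]}]'

```text
time_s: 20.6
position: [0.4666, 0.1721, 0.1037]
tool_rot: [[1.0, -0.0, -0.0], [-0.0, -1.0, -0.0], [-0.0, 0.0, -1.0]]
ft_force: [-0.8, 0.3, 0.1]
grip_width: 0.0196
```

arm_command --steps '[{"delta_pos": [0,0,-1],"dr": [0,0,0]},{"delta_pos": [0,0,-1],"dr": [0,0,0]},{"delta_pos": [0,0,0],"dr": [0,0,0]}]'

```text
time_s: 20.9
position: [0.4666, 0.1721, 0.1017]
tool_rot: [[1.0, -0.0, -0.0], [-0.0, -1.0, -0.0], [-0.0, 0.0, -1.0]]
ft_force: [-1.4, -0.5, 0.3]
grip_width: 0.0193
```

arm_command --steps '[{"delta_pos": [0,0,-1],"dr": [0,0,0]},{"delta_pos": [0,0,-0.5],"dr": [0,0,0]},{"delta_pos": [0,0,0],"dr": [0,0,0]}]'

```text
time_s: 21.2
position: [0.4666, 0.1721, 0.1002]
tool_rot: [[1.0, -0.0, -0.0], [-0.0, -1.0, -0.0], [-0.0, 0.0, -1.0]]
ft_force: [-0.3, 0.2, 0.1]
grip_width: 0.0194
```

arm_command --steps '[{"delta_pos": [0,0,-0.5],"dr": [0,0,0]},{"delta_pos": [0,0,-0.5],"dr": [0,0,0]},{"delta_pos": [0,0,0],"dr": [0,0,0]}]'

```text
time_s: 21.5
position: [0.4669, 0.1721, 0.0999]
tool_rot: [[1.0, -0.0, 0.001], [-0.0, -1.0, 0.0], [0.001, -0.0, -1.0]]
ft_force: [-1.2, -0.8, 5.9]
grip_width: 0.0192
```

Contact came at exactly the fully-home height (0.0999), so lid 1 fits the middle vessel. Releasing it and going for lid 2.

arm_command --steps '[{"delta_pos": [0,0,0.7],"dr": [0,0,0]},{"delta_pos": [0,0,0],"dr": [0,0,0]},{"delta_pos": [0,0,0],"dr": [0,0,0]},{"delta_pos": [0,0,0],"dr": [0,0,0]},{"delta_pos": [0,0,20],"dr": [0,0,0]},{"delta_pos": [0,0,40],"dr": [0,0,0]},{"delta_pos": [0,0,20],"dr": [0,0,0]}]' --grip 0.65

```text
time_s: 22.2
position: [0.4673, 0.1722, 0.1825]
tool_rot: [[1.0, -0.0, 0.003], [-0.0, -1.0, 0.0], [0.003, -0.0, -1.0]]
ft_force: [-0.1, -0.1, -0.2]
grip_width: 0.0555
```

arm_command --steps '[{"delta_pos": [-1,-40,0],"dr": [0,0,0]},{"delta_pos": [-1,-40,0],"dr": [0,0,0]},{"delta_pos": [-1,-40,0],"dr": [0,0,0]},{"delta_pos": [-1,-40,0],"dr": [0,0,0]},{"delta_pos": [-1,-40,0],"dr": [0,0,0]},{"delta_pos": [-1,-40,0],"dr": [0,0,0]},{"delta_pos": [-1,-40,0],"dr": [0,0,0]},{"delta_pos": [-1,-40,0],"dr": [0,0,0]},{"delta_pos": [-1,-40,0],"dr": [0,0,0]},{"delta_pos": [-1,-40,0],"dr": [0,0,0]},{"delta_pos": [0,-40,-10],"dr": [0,0,0]},{"delta_pos": [0,-38,-30],"dr": [0,0,0]},{"delta_pos": [0,0,-40],"dr": [0,0,0]},{"delta_pos": [0,0,-20],"dr": [0,0,0]},{"delta_pos": [0,0,0],"dr": [0,0,0]},{"delta_pos": [0,0,0],"dr": [0,0,0]},{"delta_pos": [0,0,0],"dr": [0,0,0]}]'

```text
time_s: 23.9
position: [0.4573, -0.3063, 0.0816]
tool_rot: [[1.0, 0.0, 0.002], [0.0, -1.0, -0.002], [0.002, 0.002, -1.0]]
ft_force: [1.0, 0.8, -0.1]
grip_width: 0.0557
```

arm_command --steps '[{"delta_pos": [0,0,-20],"dr": [0,0,0]},{"delta_pos": [0,0,-20],"dr": [0,0,0]},{"delta_pos": [0,0,-15],"dr": [0,0,0]},{"delta_pos": [0,0,-9],"dr": [0,0,0]},{"delta_pos": [0,0,0],"dr": [0,0,0]},{"delta_pos": [0,0,0],"dr": [0,0,0]}]'

```text
time_s: 24.5
position: [0.4571, -0.3063, 0.017]
tool_rot: [[1.0, -0.0, 0.001], [-0.0, -1.0, -0.001], [0.001, 0.001, -1.0]]
ft_force: [0.2, 0.3, -0.3]
grip_width: 0.0554
```

arm_command --steps '[{"delta_pos": [0,0,0],"dr": [0,0,0]},{"delta_pos": [0,0,0],"dr": [0,0,0]},{"delta_pos": [0,0,0],"dr": [0,0,0]},{"delta_pos": [0,0,0],"dr": [0,0,0]},{"delta_pos": [0,0,0],"dr": [0,0,0]},{"delta_pos": [0,0,0],"dr": [0,0,0]}]' --grip 0 --squeeze 40

```text
time_s: 25.1
position: [0.457, -0.3062, 0.0167]
tool_rot: [[1.0, -0.0, 0.001], [-0.0, -1.0, -0.001], [0.001, 0.001, -1.0]]
ft_force: [0.5, 1.3, 7.2]
grip_width: 0.0193
```

```bash
python3 - <<'E'
from h import *
t=env.get_image("scene");cv2.imwrite("pics/s7.png",cv2.resize(t[180:350,240:400],(640,590),interpolation=cv2.INTER_CUBIC))
E
```

```text
(no output)
```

View pics/s7.png

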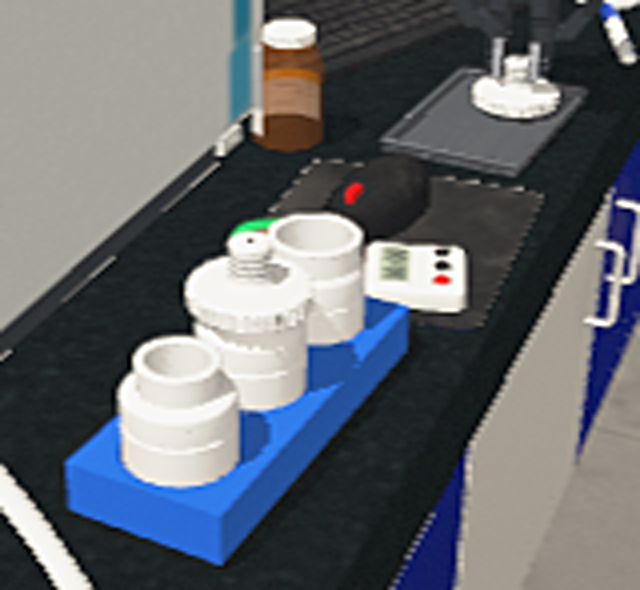

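The picture shows lid 1 seated on the middle vessel (crop 250,285) and lid 2 gripped on the tray. I'll take lid 2 to the large-neck vessel.

arm_command --steps '[{"delta_pos": [0,0,15],"dr": [0,0,0]},{"delta_pos": [0,0,35],"dr": [0,0,0]},{"delta_pos": [0,0,40],"dr": [0,0,0]},{"delta_pos": [0,0,40],"dr": [0,0,0]},{"delta_pos": [0,0,20],"dr": [0,0,0]},{"delta_pos": [0,40,0],"dr": [0,0,0]},{"delta_pos": [0,40,0],"dr": [0,0,0]},{"delta_pos": [0,40,0],"dr": [0,0,0]},{"delta_pos": [0,40,0],"dr": [0,0,0]},{"delta_pos": [0,40,0],"dr": [0,0,0]},{"delta_pos": [0,40,0],"dr": [0,0,0]},{"delta_pos": [0,40,0],"dr": [0,0,0]},{"delta_pos": [0,40,0],"dr": [0,0,0]},{"delta_pos": [2,40,0],"dr": [0,0,0]},{"delta_pos": [2,40,0],"dr": [0,0,0]},{"delta_pos": [0.4,7.5,-15],"dr": [0,0,0]},{"delta_pos": [0,0,-15],"dr": [0,0,0]},{"delta_pos": [0,0,-10],"dr": [0,0,0]},{"delta_pos": [0,0,-5],"dr": [0,0,0]},{"delta_pos": [0,0,0],"dr": [0,0,0]}]'

```text
time_s: 27.15
position: [0.4609, 0.1013, 0.1206]
tool_rot: [[1.0, -0.001, -0.001], [-0.001, -1.0, 0.0], [-0.001, -0.0, -1.0]]
ft_force: [-0.1, 0.7, -1.0]
grip_width: 0.0195
```

arm_command --steps '[{"delta_pos": [0,0,0],"dr": [0,0,0]},{"delta_pos": [0,0,0],"dr": [0,0,0]},{"delta_pos": [0,0,0],"dr": [0,0,0]},{"delta_pos": [0,0,0],"dr": [0,0,0]},{"delta_pos": [0,0,0],"dr": [0,0,0]}]'

```text
time_s: 27.65
position: [0.4611, 0.1016, 0.1212]
tool_rot: [[1.0, -0.0, 0.0], [-0.0, -1.0, 0.0], [0.0, -0.0, -1.0]]
ft_force: [0.3, 0.1, -0.6]
grip_width: 0.0192
```

arm_command --steps '[{"delta_pos": [0.3,-0.3,-2],"dr": [0,0,0]},{"delta_pos": [0,0,-2],"dr": [0,0,0]},{"delta_pos": [0,0,-2],"dr": [0,0,0]},{"delta_pos": [0,0,-1],"dr": [0,0,0]},{"delta_pos": [0,0,-1],"dr": [0,0,0]},{"delta_pos": [0,0,0],"dr": [0,0,0]}]'

```text
time_s: 28.25
position: [0.4613, 0.1013, 0.1129]
tool_rot: [[1.0, -0.0, -0.0], [-0.0, -1.0, 0.0], [-0.0, -0.0, -1.0]]
ft_force: [0.7, -1.0, -0.9]
grip_width: 0.0194
```

arm_command --steps '[{"delta_pos": [0,0,-1],"dr": [0,0,0]},{"delta_pos": [0,0,-1],"dr": [0,0,0]},{"delta_pos": [0,0,-1],"dr": [0,0,0]},{"delta_pos": [0,0,0],"dr": [0,0,0]}]'

```text
time_s: 28.65
position: [0.4613, 0.1013, 0.1099]
tool_rot: [[1.0, -0.0, -0.0], [-0.0, -1.0, 0.0], [-0.0, -0.0, -1.0]]
ft_force: [0.6, -0.3, -1.4]
grip_width: 0.0195
```

Skirt contact, if this neck is too large, would come at about 0.108.

arm_command --steps '[{"delta_pos": [0,0,-1],"dr": [0,0,0]},{"delta_pos": [0,0,-1],"dr": [0,0,0]},{"delta_pos": [0,0,-0.7],"dr": [0,0,0]},{"delta_pos": [0,0,0],"dr": [0,0,0]}]'

```text
time_s: 29.05
position: [0.4613, 0.1013, 0.1072]
tool_rot: [[1.0, -0.0, -0.0], [-0.0, -1.0, 0.0], [-0.0, -0.0, -1.0]]
ft_force: [0.6, 0.4, -1.0]
grip_width: 0.019
```

arm_command --steps '[{"delta_pos": [0,0,-1],"dr": [0,0,0]},{"delta_pos": [0,0,-1],"dr": [0,0,0]},{"delta_pos": [0,0,0],"dr": [0,0,0]}]'

```text
time_s: 29.35
position: [0.4612, 0.1013, 0.1052]
tool_rot: [[1.0, -0.0, -0.0], [-0.0, -1.0, 0.0], [-0.0, -0.0, -1.0]]
ft_force: [0.4, -0.2, -1.2]
grip_width: 0.0192
```

arm_command --steps '[{"delta_pos": [0,0,-1],"dr": [0,0,0]},{"delta_pos": [0,0,-1],"dr": [0,0,0]},{"delta_pos": [0,0,0],"dr": [0,0,0]}]'

```text
time_s: 29.65
position: [0.4613, 0.1013, 0.1032]
tool_rot: [[1.0, -0.0, -0.0], [-0.0, -1.0, -0.0], [-0.0, 0.0, -1.0]]
ft_force: [0.8, -0.3, -0.8]
grip_width: 0.0191
```

It fits here as well so far. I'll lower it the rest of the way to home (about 0.1002).

arm_command --steps '[{"delta_pos": [0,0,-1],"dr": [0,0,0]},{"delta_pos": [0,0,-1],"dr": [0,0,0]},{"delta_pos": [0,0,-0.5],"dr": [0,0,0]},{"delta_pos": [0,0,0],"dr": [0,0,0]}]'

```text
time_s: 30.05
position: [0.4613, 0.1013, 0.1007]
tool_rot: [[1.0, -0.0, -0.0], [-0.0, -1.0, 0.0], [-0.0, -0.0, -1.0]]
ft_force: [-0.1, -0.1, -1.3]
grip_width: 0.0193
```

arm_command --steps '[{"delta_pos": [0,0,-0.5],"dr": [0,0,0]},{"delta_pos": [0,0,-0.5],"dr": [0,0,0]},{"delta_pos": [0,0,0],"dr": [0,0,0]}]'

```text
time_s: 30.35
position: [0.4615, 0.1013, 0.1002]
tool_rot: [[1.0, -0.0, 0.001], [-0.0, -1.0, -0.0], [0.001, 0.0, -1.0]]
ft_force: [0.2, 0.3, 4.0]
grip_width: 0.0193
```

Contact at 0.1002, so it is home. Releasing and backing off for a final check.

arm_command --steps '[{"delta_pos": [0,0,0.5],"dr": [0,0,0]},{"delta_pos": [0,0,0],"dr": [0,0,0]},{"delta_pos": [0,0,0],"dr": [0,0,0]},{"delta_pos": [0,0,0],"dr": [0,0,0]},{"delta_pos": [0,0,20],"dr": [0,0,0]},{"delta_pos": [0,0,40],"dr": [0,0,0]},{"delta_pos": [0,0,40],"dr": [0,0,0]},{"delta_pos": [0,-40,0],"dr": [0,0,0]},{"delta_pos": [0,-40,0],"dr": [0,0,0]},{"delta_pos": [0,-40,0],"dr": [0,0,0]},{"delta_pos": [0,-40,0],"dr": [0,0,0]},{"delta_pos": [0,-40,0],"dr": [0,0,0]},{"delta_pos": [0,-40,0],"dr": [0,0,0]},{"delta_pos": [0,-40,0],"dr": [0,0,0]},{"delta_pos": [0,-40,0],"dr": [0,0,0]},{"delta_pos": [0,0,0],"dr": [0,0,0]},{"delta_pos": [0,0,0],"dr": [0,0,0]},{"delta_pos": [0,0,0],"dr": [0,0,0]}]' --grip 0.65

```text
time_s: 32.15
position: [0.4613, -0.2179, 0.2003]
tool_rot: [[1.0, 0.0, -0.0], [0.0, -1.0, 0.0], [-0.0, -0.0, -1.0]]
ft_force: [-0.6, 0.6, -0.1]
grip_width: 0.0554
```

```bash
python3 - <<'E'
from h import *
t=env.get_image("top");s=env.get_image("scene")
o=np.zeros((560,800,3),np.uint8);o[:,:450]=cv2.resize(s[225:350,245:345],(450,560),interpolation=cv2.INTER_CUBIC);o[:210,450:]=cv2.resize(t[248:308,150:250],(350,210),interpolation=cv2.INTER_CUBIC)
cv2.imwrite("pics/end.png",o)
u=up(t,255,300,155,245)
for th in(185,200):
  for e in ell((u>th).astype(np.uint8)*255,8,(155,255)):
    if e[1]>15: print(th,np.round(e[0],2),np.round(e[1:],1),onplane("top",*e[0],.106).round(4))
print(env.observe()["position"],env.observe()["time_s"])
E
```

```text
185 [224.29 276.63] [23.9 24.4] [0.4613 0.1008 0.106 ]
185 [197.19 273.88] [23.7 24.5] [0.4666 0.1722 0.106 ]
185 [171.38 271.81] [19.5 21. ] [0.4702 0.2402 0.106 ]
200 [224.23 276.59] [23.2 23.8] [0.4614 0.101  0.106 ]
200 [197.13 273.85] [23. 24.] [0.4667 0.1724 0.106 ]
200 [170.72 271.43] [17.1 20.8] [0.4712 0.242  0.106 ]
[ 0.46142641 -0.21767828  0.20045533] 32.25
```

View pics/end.png

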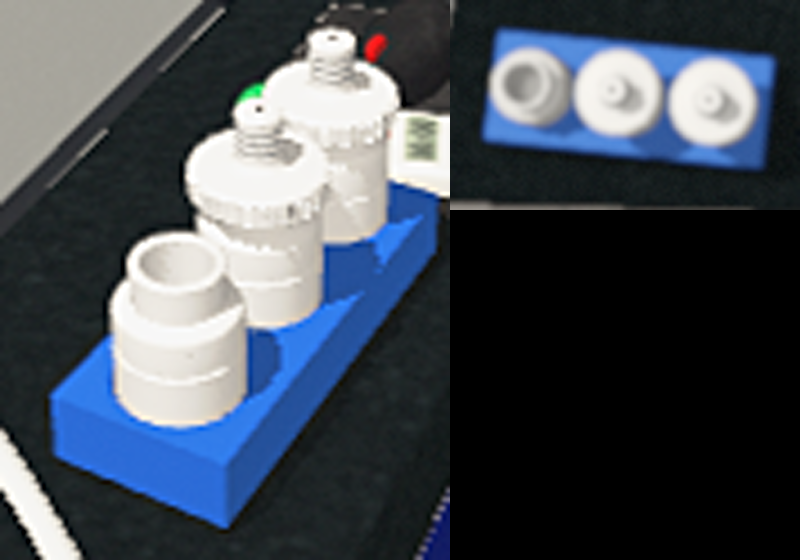

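Both lids sit level and fully home, with their plates centred on the vessels to about 1 mm. The small-neck vessel is open, all three stand upright, and the arm is clear.

```bash
python3 -c "
from rig import env
print(env.close_job())"
```

```text
the job is handed in; nothing more can be done
None
```

I closed two of the three vessels, each with the lid that fits it, and handed the job in at about 32 s of the 72 s allowed. No verdict is reported.

**Placing:** The lid nearest the rack went on the middle vessel (medium neck) and the other on the large-neck vessel. Both fitted at the first try. Each met only light contact (4 to 6 N) at exactly the fully-home height. The small-neck vessel stays open.

**Last checks:** In the final pictures both lids look level and seated, and their centres lie within about 1 mm of the vessel mouths measured at the start. All three vessels stand upright in the rack, and the arm is clear.

**What disagreed:**
- **Height:** The scene camera showed the gripper about 38 mm higher than its reported position, so the first grip closed on air above the stem. I went down by feel, and from then on judged heights relative to the lid standing on the tray.
- **Grip width:** The gripper read 19 to 20 mm on the 21 mm stem.
- **Sideways position:** The camera and arm agreed to about 0.4 mm.

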